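Fold down the farrier's ratchet hoof rest

TASK

The hoof rest bolted to the bench is propped up on its ratchet: first press the steel thumb tab of its pawl all the way down so that the pawl comes free of the teeth, then push the padded crossbar of its arm down past the teeth until the arm lies fully down on its stop. Only press and push with the fingers, leave the pawl free and the arm down, and do not pick up or shift any of the tools and other things lying about.

Things in the scene. Friction and masses are not known exactly. Their poses are not given: they have to be found in the camera images.
- rest: The rest's frame, bolted down. Origin on the bench top below the arm's pivot, z up; own +y is where the arm points when down, own -y the tab's side; turned up to 0.5 rad. Grey base plate 120 mm (x), from y -190 to +250 mm, 12 mm thick; cheek plates, 48 mm over both, 177 mm high at y -80 to -45 mm, else 125 mm; stop post 92 mm high at y 150 mm.
- pivot (a point): Centre of the arm's pivot, 100 mm above the bench over the origin of the frame. The pivot's axis runs along the frame's own x. It also carries a toothed steel wheel, 20 mm thick, 67 mm in radius over its teeth.
- rest_arm (a joint): Angle of the arm, rad: 0 = highest (1.12 rad above level), 1.12 = fully down: level, on its stop; starts between 0.03 and 0.19. Elevation above level = 1.12 minus this value. With the pawl in, a tooth stops it at about 0.22. With the pawl free it does not drop: the pivot is stiff, the arm stays where left, and the crossbar needs some 3 to 10 N of push all the way.
- crossbar (a point): Centre of the arm's padded crossbar: a black rubber-covered round bar, 28 mm in diameter, 110 mm long along the frame's own x, at the arm's end, 200 mm from the pivot. Its top is 14 mm above this point. When the arm is down this point is 100 mm above the bench and 200 mm along the frame's own +y from the pivot.
- pawl (a joint): Angle of the pawl, rad: 0 = in the teeth, 0.38 = tab pressed down to its stop, the nose well clear of the teeth (it clears them at about 0.2). Starts between 0 and 0.03. Stiff pivot, no spring: it stays where it is left. About 3 to 4 N on the tab move it.
- pawl_tab (a point): Centre of the top face of the pawl's thumb tab: flat steel plate 44 mm (frame's own x) by 40 mm (y), 8 mm thick, at the start 180 mm above the bench and 130 mm along the frame's own -y from the arm's pivot. The pawl is a rocker pivoted 70 mm nearer the arm, 162 mm above the bench: the tab sinks about 26 mm in an arc while the nose at the other end rises.
- nail_tin: Bystander, loose: open aluminium tin of nails, 68 mm across, 75 mm high. Origin at the centre of its underside, as for all bystanders. Stands on the robot's side of the rest.
- oil_bottle: Bystander, loose: white plastic bottle, 56 mm across, 135 mm high. Stands on the robot's side of the rest; it and the tin may have changed places.
- horseshoe: Bystander, loose: flat steel horseshoe, about 130 mm, 10 mm thick, beyond the rest near its arm.
- hammer: Bystander, loose: blue-handled hammer, 260 mm long, lying beyond the rest near its pawl.
- rasp: Bystander, loose: long flat hoof rasp with a wooden handle, about 400 mm, lying well to the robot's left.
- mug: Bystander, loose: blue mug, 80 mm across, 95 mm high, to the robot's right.
- spare_shoe: Bystander, loose: dark steel horseshoe, about 130 mm, 10 mm thick, far left.

How it is judged:
By the outcome, as a careful person would: the job done as asked, in the order asked, and still so for the second after the job is handed in, with the robot touching nothing.
It also fails if it takes over 38 s, if anything falls off the work surface, if the arm or the gripper's body presses on something with over 40 N, if the wrist force passes 120 N, or if a joint passes its speed limit or range.

ROBOT

A 6-joint arm with a two-finger parallel gripper is mounted at the origin on the work surface. World frame = base frame: x ahead of the robot, y to its left, z up, the work surface at z = 0. Lengths are in m, angles in rad, forces in N, time in s.
With the tool pointing down it reaches from about 0.375 to 0.975 m from the base axis. Payload 3.8 kg.
Tool frame: the origin (TCP) lies on the mounting face of the last link; the fingertips stand 166 mm ahead of it and the grasp point (between the pads) lies 147 mm ahead of it; z points along the fingers, x is the direction in which the jaws open and shut, and the axes are right-handed (so a half turn about z gives the same grasp; the last joint's range is limited). The gripper opens to 88 mm and grips with 3 to 60 N. Pads are 18 mm wide; open, the fingers measure 123 mm over their backs; the gripper's body (75 mm by 187 mm) begins 45 mm behind the grasp point.
Start: joints at [-1.37, 0.264, 1.604, -0, 1.274, -0.037], TCP at [0.159, -0.656, 0.405] pointing down, gripper open.
Joint ranges: [-2.63, 2.63], [-0.94, 2.18], [0.31, 2.57], [-1.31, 4.45], [0, 2.66], [-2.55, 2.55]. Speed limits (rad/s): [2.57, 2.57, 3.14, 3.14, 3.14, 3.14].

INTERFACE

Orientations are given as a 3x3 rotation matrix whose columns are the frame's x, y, z axes.
In Python, from plant import * gives the robot as it stands.
- The arm moves only by the shell command python3 -m pendant 'ROWS'. ROWS is JSON, a list of rows, each a list of 7 numbers: the turn, a rotation vector about the world's x, y, z in rad, then the shift along the world's x, y, z in mm, then the opening in per cent of the stroke, from 0 (shut) to 100 (fully open). In form: [[rx, ry, rz, x, y, z, claw], ...]. A call has 1 to 12 rows; each row shifts and turns the pose as measured when the row begins; what a row does not reach is not made up. A row lasts 1/10 s, in which the tool goes at most 50 mm and 8.59 degrees, less where a joint would pass 70% of its speed; a pose out of reach is approached as far as the arm can. A call is refused whole if a number of a shift passes 50 or a number of a turn 0.15, either way. A call with a gripper value outside its range is refused whole. The fingers move at their own pace and stop on an object; the grip force is fixed at half the most. Time passes only in rows, so rows that do not move let the fingers close. It gives the time, the measured TCP pose, the force and the opening at its end, in the units of the state.
- get_state(): the state, without advancing time (a new reading comes with each control period).
- snapshot(name): name is "scene" or "top"; returns the picture (400x640x3 uint8, red, green, blue); there is no depth.
- get_calibration(name): a dict with "mtx" (3x3 intrinsics, pixels), "k1" (the pictures are not rectified: a ray, as slopes to the right and down, at radius r is drawn at 1 + k1 r^2 times it, then the intrinsics apply), "camera_from_world" (4x4, takes a point from world to camera coordinates). Camera axes: x right, y up, looking along -z (the intrinsics and any distortion apply to the point x, -y, -z); pixel columns grow to the right and rows downward; lengths in m; the calibration is good to about 2 mm. A picture is of the moment at which its call begins. get_calibration takes no time and is no camera call.
- close_job(): hands the job in, once; it reports no verdict.
The state is a dict: "time": time; "joint_pos": joint angles; "dq": joint speeds; "tau": joint torques, N m; "tool_pos": TCP position; "eef_rot": TCP orientation; "force": force on the tool from outside, world axes, zero at the start; "wrist_torque": the same for the moment, N m; "opening": finger opening in m.
Only numpy, scipy, OpenCV 4.12 (cv2) and the standard library are available. Lean on these libraries where they do the work, as an engineer would, in place of code of your own. Each camera call takes 0.05 s, during which the arm holds its last target.

## Working session

There is one attempt and no reset: what is moved stays moved. The work goes in short steps, Python scripts to look and compute and a shell command to move; the robot and the scene stay as the last step left them, time stands still between calls to the robot, and variables do not carry over. Pictures are saved under pics/ and viewed, and the job is handed in when it is done.

```bash
ls; mkdir -p pics
python3 - <<'E'
from plant import *
import cv2
for n in("scene","top"):
    cv2.imwrite(f"pics/{n}0.png",snapshot(n)[:,:,::-1])
    c=get_calibration(n);print(n,c)
s=get_state();print(s['time'],s['tool_pos'],s['eef_rot'],s['force'],s['opening'])
E
```

```text
pics
scene {'mtx': array([[478.95057095,   0.        , 314.91595253],
       [  0.        , 478.95057095, 197.37348245],
       [  0.        ,   0.        ,   1.        ]]), 'k1': -0.08138375430381284, 'camera_from_world': array([[ 0.84864148,  0.52854534,  0.02115318, -0.51532908],
       [-0.2900774 ,  0.43156814,  0.85416863,  0.02364599],
       [ 0.44233781, -0.73101899,  0.51956568, -2.1511704 ],
       [ 0.        ,  0.        ,  0.        ,  1.        ]])}
top {'mtx': array([[423.99319918,   0.        , 316.27609416],
       [  0.        , 423.99319918, 206.59221434],
       [  0.        ,   0.        ,   1.        ]]), 'k1': -0.10495888607822121, 'camera_from_world': array([[ 0.02458376, -0.99960739, -0.01344246, -0.0037691 ],
       [ 0.98395597,  0.02181761,  0.17707241, -0.59888194],
       [-0.17670961, -0.01757989,  0.98410602, -1.36919349],
       [ 0.        ,  0.        ,  0.        ,  1.        ]])}
0.1 [ 0.15896477 -0.65569676  0.40353655] [[ 2.35582934e-01 -9.71854159e-01 -4.17852742e-04]
 [-9.71852233e-01 -2.35583299e-01  1.93556337e-03]
 [-1.97952444e-03 -4.98945761e-05 -9.99998039e-01]] [-0.54523747  0.84217182  0.41151167] 0.08831794411039072
```

View pics/scene0.png

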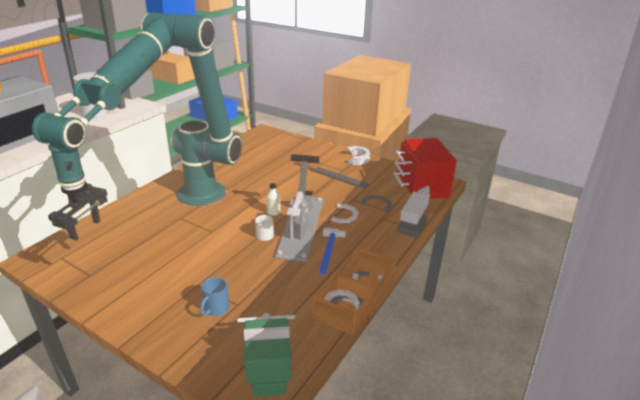

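View pics/top0.png

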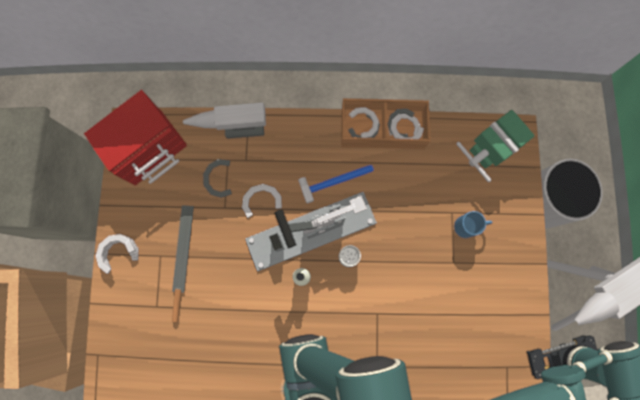

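The scene picture shows the rest near (300,225). The top picture shows its plate spanning about (248,250) to (375,210), with the crossbar at (285,230) and the tab near (350,208). I'll zoom in next.

Run:
```python
import cv2
a=cv2.imread('pics/top0.png')[170:290,230:390];cv2.imwrite('pics/topz.png',cv2.resize(a,None,fx=5,fy=5,interpolation=cv2.INTER_CUBIC))
a=cv2.imread('pics/scene0.png')[145:265,240:360];cv2.imwrite('pics/scenez.png',cv2.resize(a,None,fx=5,fy=5,interpolation=cv2.INTER_CUBIC))
```

```text
(no output)
```

View pics/topz.png

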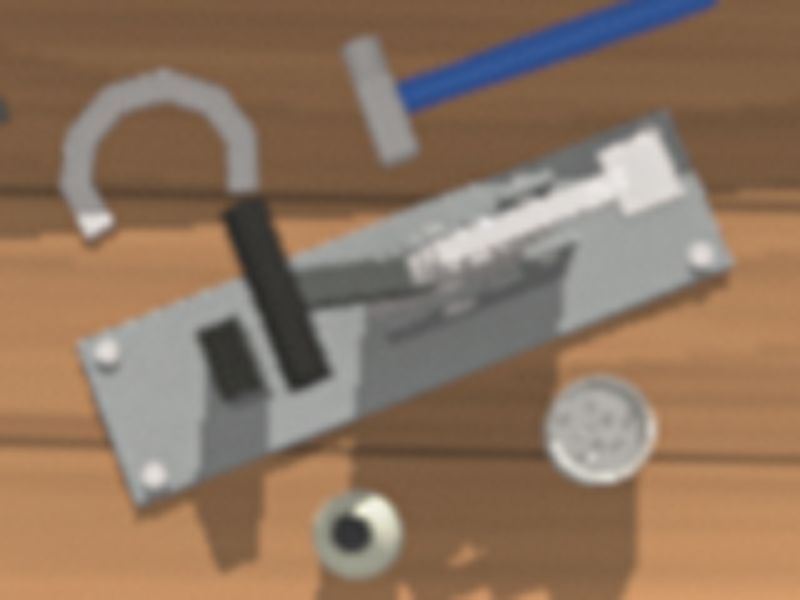

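View pics/scenez.png

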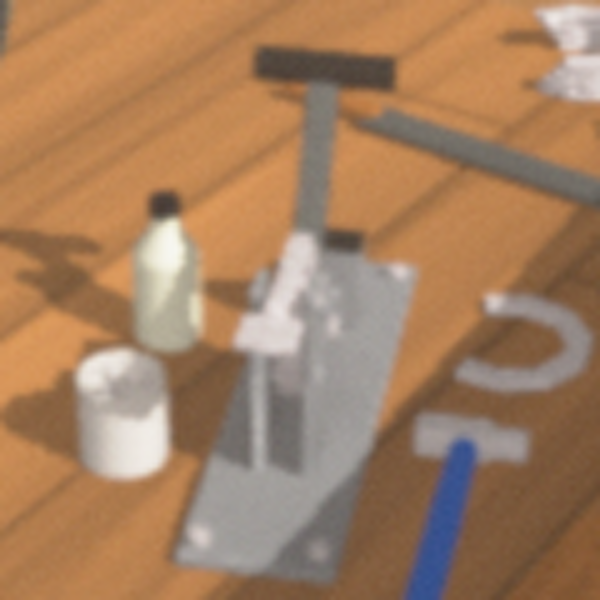

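```bash
cat > h.py <<'E'
from plant import *
import numpy as np
def proj(n,P):
    c=get_calibration(n);P=np.atleast_2d(P);T=c['camera_from_world']
    q=P@T[:3,:3].T+T[:3,3];s=np.c_[q[:,0],-q[:,1]]/(-q[:,2:3])
    s=s*(1+c['k1']*(s**2).sum(1,keepdims=True));K=c['mtx']
    return s@K[:2,:2].T+K[:2,2]
def frame(p):
    c,s=np.cos(p[2]),np.sin(p[2]);return np.array([[c,-s,0],[s,c,0],[0,0,1]]),np.array([p[0],p[1],0])
E
python3 - <<'E'
from h import *
from scipy.optimize import least_squares
tz=lambda u:(np.array(u)+.5)/5-.5+[230,170]
sz=lambda u:(np.array(u)+.5)/5-.5+[240,145]
F=[("top",tz,[[80,343],[138,510],[733,268],[665,112],[597,155],[655,128],[685,190],[627,215]],
 [[60,250,12],[-60,250,12],[-60,-190,12],[60,-190,12],None,None,None,None]),
("scene",sz,[[178,562],[335,580],[415,265]],[[-60,-190,12],[60,-190,12],[60,250,12]])]
tab=[[22,-110,180],[22,-150,180],[-22,-150,180],[-22,-110,180]]
F[0][3][4:]=tab
def bar(q,x):
    e=1.12-q;return [x,200*np.cos(e),100+200*np.sin(e)]
def res(p):
    R,t=frame(p);r=[]
    for n,z,u,P in F: r.append(proj(n,np.array(P)/1e3@R.T+t)-z(u))
    b=np.array([bar(p[3],55),bar(p[3],-55)])/1e3@R.T+t
    r.append(proj("top",b)-tz([[247,205],[310,383]]))
    r.append(proj("scene",b)-sz([[258,62],[392,74]]))
    return np.vstack(r).ravel()
s=least_squares(res,[.6,0,.3,.1]);print(s.x);print(s.fun.reshape(-1,2).round(2))
R,t=frame(s.x)
for n,P in dict(tab=[0,-130,180],bar=bar(s.x[3],0),down=[0,200,100],pivot=[0,0,100]).items(): print(n,(R@np.array(P)/1e3+t).round(4))
E
```

```text
[ 5.35042185e-01 -2.25707361e-04  4.07503448e-01  8.56123811e-02]
[[-7.300e-01 -9.000e-02]
 [-3.000e-02 -7.300e-01]
 [ 7.000e-01 -6.600e-01]
 [ 6.200e-01 -1.140e+00]
 [ 2.900e-01 -6.100e-01]
 [ 7.100e-01 -2.000e-02]
 [ 3.500e-01  6.700e-01]
 [-1.200e-01  5.400e-01]
 [-8.200e-01 -1.630e+00]
 [ 4.000e-02 -1.600e+00]
 [ 3.400e-01 -3.800e-01]
 [-1.340e+00  2.000e-01]
 [ 2.000e-01  6.300e-01]
 [ 2.732e+01  2.240e+00]
 [-2.739e+01 -2.570e+00]]
tab [ 0.5866 -0.1196  0.18  ]
bar [0.4945 0.0936 0.2719]
down [0.4558 0.1834 0.1   ]
pivot [ 5.35e-01 -2.00e-04  1.00e-01]
```

Run:
```python
from h import *
from scipy.optimize import least_squares
tz=lambda u:(np.array(u)+.5)/5-.5+[230,170]
sz=lambda u:(np.array(u)+.5)/5-.5+[240,145]
F=[("top",tz,[[80,343],[138,510],[733,268],[665,112],[597,155],[655,128],[685,190],[627,215]],
 [[60,250,12],[-60,250,12],[-60,-190,12],[60,-190,12],[22,-110,180],[22,-150,180],[-22,-150,180],[-22,-110,180]]),
("scene",sz,[[178,562],[335,580],[415,265]],[[-60,-190,12],[60,-190,12],[60,250,12]])]
def bar(q,x):
    e=1.12-q;return [x,200*np.cos(e),100+200*np.sin(e)]
def res(p):
    R,t=frame(p);r=[]
    for n,z,u,P in F: r.append(proj(n,np.array(P)/1e3@R.T+t)-z(u))
    b=np.array([bar(p[3],55),bar(p[3],-55)])/1e3@R.T+t
    r.append(proj("top",b)-tz([[247,205],[310,383]]))
    r.append(proj("scene",b)-sz([[392,74],[258,62]]))
    return np.vstack(r).ravel()
s=least_squares(res,[.6,0,.3,.1],loss='soft_l1');print(s.x);print(s.fun.reshape(-1,2).round(2).tolist())
R,t=frame(s.x)
for n,P in dict(tab=[0,-130,180],bar=bar(s.x[3],0),down=[0,200,100],pivot=[0,0,100]).items(): print(n,(R@np.array(P)/1e3+t).round(4))
# circle things
def unproj(n,u,z):
    return least_squares(lambda v:(proj(n,[v[0],v[1],z])-u).ravel(),[.5,0]).x
for n,u,z in [("tin",[600,428],.075),("bottle",[353,532],.135)]:
    w=unproj("top",tz(u),z);print(n,w,(R.T@(np.r_[w,0]-t)))
```

```text
[5.34962802e-01 1.12775233e-04 4.10132633e-01 7.25249649e-02]
[[-0.81, 0.12], [-0.02, -0.55], [0.58, -0.79], [0.43, -1.23], [0.12, -0.67], [0.54, -0.11], [0.21, 0.57], [-0.26, 0.47], [-0.66, -1.64], [0.21, -1.66], [0.23, -0.45], [-0.78, -0.04], [0.88, 0.38], [0.41, -0.26], [-0.75, -0.25]]
tab [ 0.5868 -0.1191  0.18  ]
bar [0.4951 0.0918 0.2732]
down [0.4552 0.1835 0.1   ]
pivot [5.35e-01 1.00e-04 1.00e-01]
tin [ 0.43736261 -0.10202983] [-0.13023343 -0.05475549  0.        ]
bottle [0.36592897 0.05294447] [-0.13394987  0.11584928  0.        ]
```

```bash
python3 -m pendant '[[0,0,0.145,30,37,3,0],[0,0,0.145,30,37,3,0],[0,0,0.145,30,37,3,0],[0,0,0.145,30,37,3,0],[0,0,0.145,30,37,3,0],[0,0,0.145,30,37,3,0],[0,0,0.145,30,37,3,0],[0,0,0.145,30,37,3,0],[0,0,0.145,30,37,0,0],[0,0,0.145,30,37,0,0],[0,0,0.145,30,37,0,0],[0,0,0.145,30,37,0,0]]'
cat > st.py <<'E'
from h import *
from scipy.spatial.transform import Rotation as Ro
s=get_state();p=[.535,0,.410];R,t=frame(p)
tool=s['eef_rot'];goal=np.c_[R[:,0],-R[:,1],[0,0,-1]]
tip=s['tool_pos']+.166*tool[:,2]
print('t',s['time'],'tcp',s['tool_pos'].round(4),'tip',tip.round(4),'tip in frame mm',((R.T@(tip-t))*1e3).round(1),'turn',Ro.from_matrix(goal@tool.T).as_rotvec().round(3),'F',s['force'].round(1),'open',round(s['opening'],4))
def go(P): return ((R@np.array(P)/1e3+t-tip)*1e3).round(1)
print('to tab',go([0,-132,180]))
e=1.12-.0725;print('to bar top',go([0,200*np.cos(e),114+200*np.sin(e)]))
E
python3 st.py
```

```text
time: 1.3
tool_pos: [0.5229, -0.1961, 0.4212]
eef_rot: [[0.896, 0.443, -0.008], [0.443, -0.896, -0.002], [-0.009, -0.002, -1.0]]
force: [-0.2, -1.0, -0.6]
opening: 0.0005
t 1.3 tcp [ 0.5229 -0.1961  0.4212] tip [ 0.5215 -0.1964  0.2552] tip in frame mm [ -90.6 -174.8  255.2] turn [ 0.002 -0.009 -0.05 ] F [-0.2 -1.  -0.6] open 0.0005
to tab [ 66.1  75.4 -75.2]
to bar top [-26.4 288.1  32. ]
```

```bash
python3 -m pendant '[[0,-0.005,-0.025,33,36,-5,0],[0,-0.004,-0.025,31.5,36,-20,0],[0,0,0,0,0,-30,0],[0,0,0,0,0,-10,0],[0,0,0,0,0,0,0]]';python3 st.py
```

```text
time: 1.8
tool_pos: [0.5894, -0.1174, 0.3552]
eef_rot: [[0.913, 0.408, 0.002], [0.408, -0.913, -0.001], [0.001, 0.002, -1.0]]
force: [-1.0, 0.7, -0.5]
opening: 0.0006
t 1.8 tcp [ 0.5894 -0.1174  0.3552] tip [ 0.5897 -0.1176  0.1892] tip in frame mm [   3.3 -129.6  189.2] turn [ 0.001  0.002 -0.01 ] F [-1.   0.7 -0.5] open 0.0006
to tab [-2.1 -3.5 -9.2]
to bar top [-94.6 209.2  98.1]
```

```bash
python3 -m pendant '[[0,0,0,0,-7,0,0],[0,0,0,0,0,-5,0],[0,0,0,0,0,-8,0],[0,0,0,0,0,-8,0],[0,0,0,0,0,-8,0]]';python3 st.py
```

```text
time: 2.3
tool_pos: [0.5895, -0.1291, 0.3305]
eef_rot: [[0.915, 0.403, 0.01], [0.403, -0.915, -0.004], [0.008, 0.007, -1.0]]
force: [-0.7, 0.3, 3.7]
opening: 0.0004
t 2.3 tcp [ 0.5895 -0.1291  0.3305] tip [ 0.5911 -0.1297  0.1645] tip in frame mm [  -0.2 -141.3  164.5] turn [ 0.004  0.01  -0.005] F [-0.7  0.3  3.7] open 0.0004
to tab [-3.5  8.6 15.5]
to bar top [-96.  221.4 122.7]
```

Run:
```python
from h import *
import cv2
a=snapshot("scene")[145:265,240:360,::-1];cv2.imwrite('pics/s1.png',cv2.resize(a,None,fx=5,fy=5,interpolation=cv2.INTER_CUBIC))
```

```text
(no output)
```

View pics/s1.png

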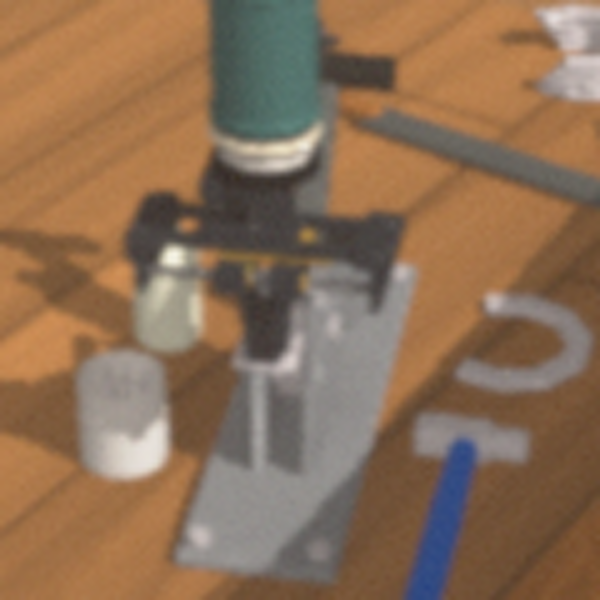

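The picture shows the closed fingers pressing on the tab at about zoomed (268,350). The 3.7 N matches the pawl's stated resistance, so I'll keep pressing to its stop.

```bash
python3 -m pendant '[[0,0.005,0,-2,4,-6,0],[0,0,0,0,0,-6,0],[0,0,0,0,0,-5,0],[0,0,0,0,0,-5,0]]';python3 st.py
```

```text
time: 2.75
tool_pos: [0.5885, -0.1255, 0.317]
eef_rot: [[0.915, 0.403, 0.008], [0.403, -0.915, -0.006], [0.005, 0.009, -1.0]]
force: [-15.6, 1.1, 34.3]
opening: 0.0005
t 2.75 tcp [ 0.5885 -0.1255  0.317 ] tip [ 0.5899 -0.1264  0.151 ] tip in frame mm [-1.000e-01 -1.378e+02  1.510e+02] turn [ 0.006  0.008 -0.005] F [-15.6   1.1  34.3] open 0.0005
to tab [-2.3  5.4 29. ]
to bar top [-94.7 218.1 136.2]
```

At the stop: 34 N at a tip height of 151 mm, against about 154 mm predicted. Next I'll lift clear and go over to the crossbar.

```bash
python3 -m pendant '[[0,0,0,0,0,20,0],[0,0,0,0,0,45,0],[0,0,0,0,0,48,0],[0,0,0,0,0,48,0],[0.005,0.008,-0.005,-16,36,12,0],[0,0,0,-18,42,0,0],[0,0,0,-18,42,0,0],[0,0,0,-18,42,0,0],[0,0,0,-17,40,0,0],[0,0,0,0,0,0,0]]';python3 st.py
python3 - <<'E'
from h import *
import cv2
for n,(r,c,h,w) in dict(scene=(145,240,120,120),top=(170,230,120,160)).items():
  a=snapshot(n)[r:r+h,c:c+w,::-1];cv2.imwrite(f'pics/{n}2.png',cv2.resize(a,None,fx=5,fy=5,interpolation=cv2.INTER_CUBIC))
E
```

```text
time: 3.75
tool_pos: [0.493, 0.086, 0.4889]
eef_rot: [[0.917, 0.398, -0.016], [0.398, -0.917, 0.009], [-0.011, -0.015, -1.0]]
force: [-0.4, -1.3, -0.5]
opening: 0.0002
t 3.75 tcp [0.493  0.086  0.4889] tip [0.4903 0.0876 0.3229] tip in frame mm [ -6.1  98.1 322.9] turn [-0.009 -0.016  0.001] F [-0.4 -1.3 -0.5] open 0.0002
to tab [  97.3 -208.6 -142.9]
to bar top [  4.8   4.1 -35.7]
```

View pics/scene2.png

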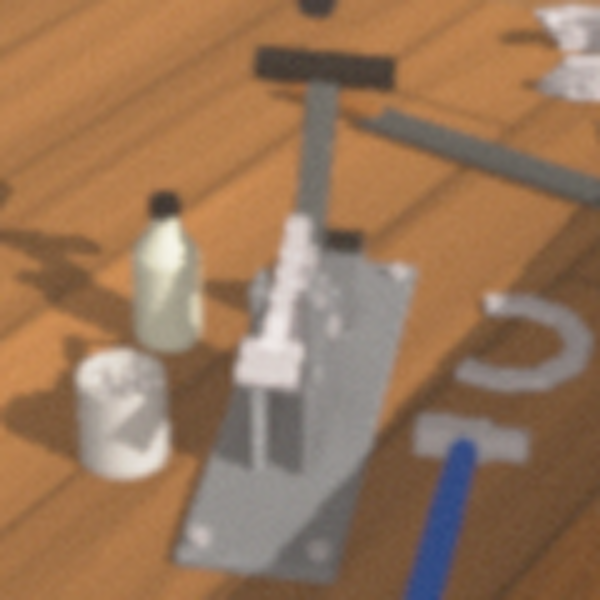

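View pics/top2.png

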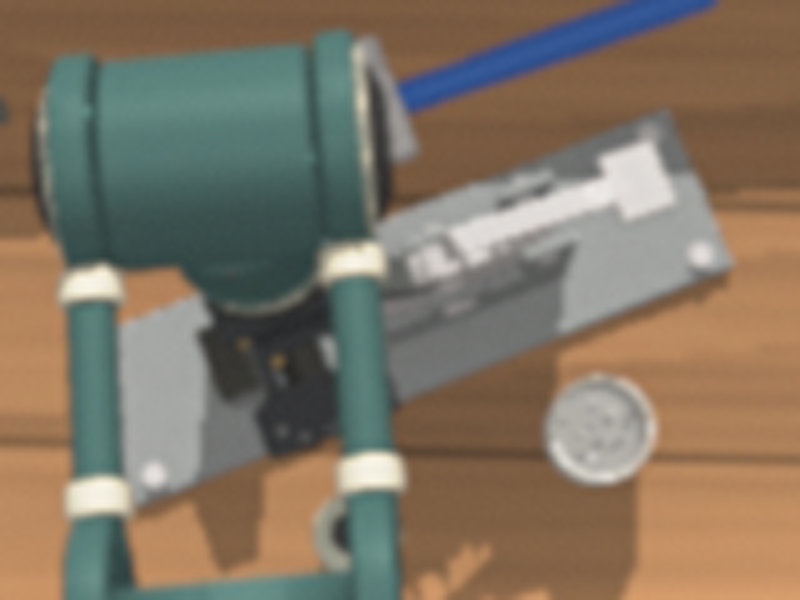

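The pawl has stayed down: its tab is at zoomed (270,365), was (270,330), and its nose is raised. The crossbar hasn't moved. Now down onto the bar.

```bash
python3 -m pendant '[[-0.009,-0.016,0,5,4,-15,0],[0,0,0,0,0,-15,0],[0,0,0,0,0,-6,0],[0,0,0,-2,5,-4,0],[0,0,0,-3,7,-6,0]]';python3 st.py
```

```text
time: 4.35
tool_pos: [0.4964, 0.095, 0.4468]
eef_rot: [[0.921, 0.39, 0.002], [0.39, -0.921, -0.002], [0.001, 0.003, -1.0]]
force: [-4.8, -2.2, 12.7]
opening: 0.0001
t 4.35 tcp [0.4964 0.095  0.4468] tip [0.4967 0.0946 0.2808] tip in frame mm [  2.6 102.1 280.8] turn [0.002 0.002 0.009] F [-4.8 -2.2 12.7] open 0.0001
to tab [  90.9 -215.7 -100.8]
to bar top [-1.5 -3.   6.4]
```

```bash
python3 -m pendant '[[0,0,0.005,-5,12,-5,0],[0,0,0,-4,10,-7,0],[0,0,0,-4,9,-8,0],[0,0,0,-4,8,-8,0]]';python3 st.py
```

```text
time: 4.75
tool_pos: [0.4819, 0.1288, 0.4253]
eef_rot: [[0.922, 0.388, 0.009], [0.388, -0.922, -0.008], [0.005, 0.011, -1.0]]
force: [-1.8, -1.5, 8.9]
opening: 0.0004
t 4.75 tcp [0.4819 0.1288 0.4253] tip [0.4835 0.1274 0.2593] tip in frame mm [  3.5 137.4 259.3] turn [0.008 0.009 0.012] F [-1.8 -1.5  8.9] open 0.0004
to tab [ 104.2 -248.5  -79.3]
to bar top [ 11.7 -35.8  27.9]
```

```bash
python3 -m pendant '[[0.006,0.008,0.01,-4,7,-10,0],[0,0,0,-4,8,-11,0],[0,0,0,-3,7,-12,0],[0,0,0,-3,6,-12,0],[0,0,0,-3,6,-12,0]]';python3 st.py
```

```text
time: 5.25
tool_pos: [0.4667, 0.1628, 0.3785]
eef_rot: [[0.921, 0.388, 0.005], [0.388, -0.921, 0.011], [0.009, -0.009, -1.0]]
force: [-3.0, 2.2, 9.5]
opening: 0.0002
t 5.25 tcp [0.4667 0.1628 0.3785] tip [0.4675 0.1647 0.2125] tip in frame mm [  3.7 177.9 212.5] turn [-0.011  0.005  0.011] F [-3.   2.2  9.5] open 0.0002
to tab [ 120.1 -285.8  -32.5]
to bar top [ 27.7 -73.   74.7]
```

```bash
python3 -m pendant '[[-0.01,0.004,0.01,-2,1,-13,0],[0,0,0,-2,3,-14,0],[0,0,0,-2,4,-14,0],[0,0,0,-1,3,-14,0],[0,0,0,-1,2,-14,0]]';python3 st.py
```

```text
time: 5.75
tool_pos: [0.4603, 0.179, 0.3164]
eef_rot: [[0.922, 0.388, 0.001], [0.388, -0.921, 0.023], [0.01, -0.021, -1.0]]
force: [-3.7, 4.9, 7.8]
opening: 0.0004
t 5.75 tcp [0.4603 0.179  0.3164] tip [0.4605 0.1828 0.1505] tip in frame mm [  4.5 197.3 150.5] turn [-0.023  0.001  0.011] F [-3.7  4.9  7.8] open 0.0004
to tab [ 127.1 -303.8   29.5]
to bar top [ 34.6 -91.1 136.8]
```

```bash
python3 -m pendant '[[-0.02,0,0.01,-1,-2,-12,0],[-0.01,0,0,0,0,-12,0],[0,0,0,0,0,-12,0],[0,0,0,0,0,-8,0],[0,0,0,0,0,-6,0]]';python3 st.py
```

```text
time: 6.25
tool_pos: [0.4629, 0.1771, 0.2787]
eef_rot: [[0.921, 0.389, -0.004], [0.389, -0.921, 0.002], [-0.003, -0.004, -1.0]]
force: [-25.3, -5.0, 55.8]
opening: 0.0005
t 6.25 tcp [0.4629 0.1771 0.2787] tip [0.4622 0.1774 0.1127] tip in frame mm [  4.  191.7 112.7] turn [-0.002 -0.004  0.01 ] F [-25.3  -5.   55.8] open 0.0005
to tab [ 125.4 -298.5   67.3]
to bar top [ 33.  -85.8 174.5]
```

The arm is on its stop: tip at 113 mm against 114 mm expected, with 56 N. Now lift away and check.

```bash
python3 -m pendant '[[0,0,0,0,0,10,0],[0,0,0,0,0,40,0],[0,0,0,0,0,48,0],[0,0,0,0,0,48,0],[0,0,0,0,0,48,0],[0,0,0,-20,40,0,0],[0,0,0,-20,40,0,0],[0,0,0,-20,40,0,0],[0,0,0,-20,40,0,0],[0,0,0,-20,40,0,0],[0,0,0,0,0,0,0]]';python3 st.py
python3 - <<'E'
from h import *
import cv2
im={n:snapshot(n)[:,:,::-1].copy() for n in("scene","top")}
R,t=frame([.535,0,.41])
for n,(r,c,h,w) in dict(scene=(145,240,120,120),top=(170,230,120,160)).items():
  a=cv2.resize(im[n][r:r+h,c:c+w],None,fx=5,fy=5,interpolation=cv2.INTER_CUBIC)
  # expected: bar ends fully down, tab pressed centre
  for P in ([55,200,100],[-55,200,100],[0,-132,153]):
    u=proj(n,R@np.array(P)/1e3+t)[0];z=(u-[c,r]+.5)*5-.5
    cv2.circle(a,tuple(int(v) for v in z),4,(0,0,255),1)
  cv2.imwrite(f'pics/{n}3.png',a)
cv2.imwrite('pics/full3.png',im['top'])
E
```

```text
time: 7.35
tool_pos: [0.3648, 0.371, 0.4812]
eef_rot: [[0.931, 0.365, -0.009], [0.365, -0.931, 0.002], [-0.008, -0.005, -1.0]]
force: [-0.2, -0.2, -0.2]
opening: 0.0002
t 7.35 tcp [0.3648 0.371  0.4812] tip [0.3633 0.3713 0.3152] tip in frame mm [ -9.5 409.  315.2] turn [-0.002 -0.009  0.036] F [-0.2 -0.2 -0.2] open 0.0002
to tab [ 224.3 -492.4 -135.2]
to bar top [ 131.8 -279.6  -28. ]
```

View pics/scene3.png

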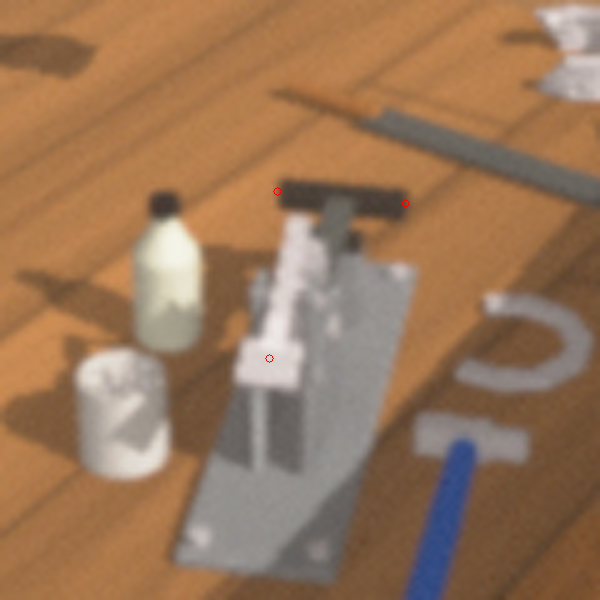

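View pics/top3.png

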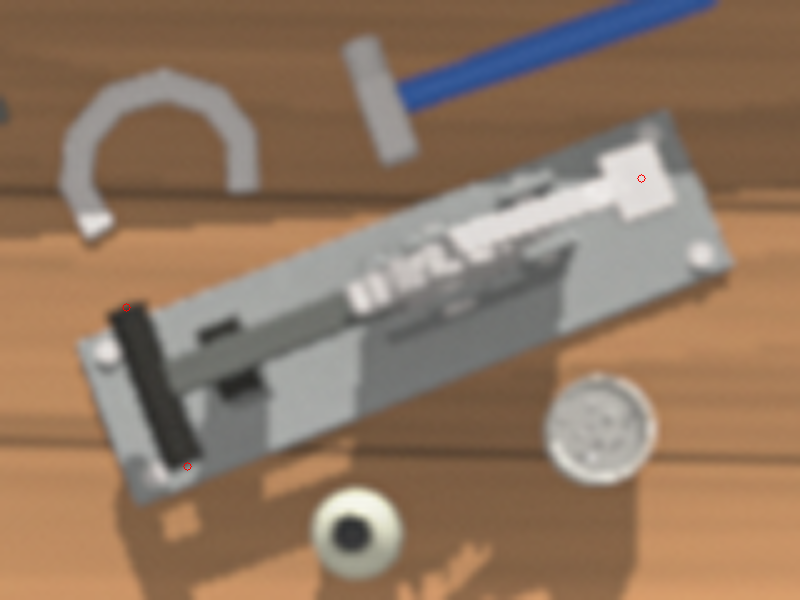

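The predicted "fully down" bar ends, (277,191) and (406,203) in the scene zoom, and the pressed-tab point fall on the real parts within about 1 px. The tin, bottle, horseshoe and hammer are where they were, so I'm handing in.

```bash
python3 -c "
from plant import *
print(close_job())"
```

```text
the job is handed in; nothing more can be done
None
```

The pawl is free and the rest's arm is down on its stop. I handed the job in at about 7.5 s on the robot's clock.

- **Pawl:** I pressed the tab with the closed fingers until it met its stop. The force rose to 34 N with the fingertips at 151 mm, against about 154 mm predicted. Pictures taken after I lifted off, and again at the end, show the tab still down.
- **Arm:** I pushed the crossbar down along its arc, with 8 to 13 N vertical force at the readings between moves. It stopped at 56 N with the fingertips at 113 mm, against 114 mm expected. This was fingertip force, below the 120 N wrist limit.
- **Last check:** With the robot clear, the crossbar ends and tab in both cameras match the predicted positions to about 1 px. In those close-ups the tin, bottle, horseshoe and hammer are where they were.
- **Not re-checked:** I saved a full overhead picture at the end but did not look at it. The mug and spare shoe, which the robot did not press or push on, were therefore not checked again, and the rasp was only partly in view.

No check failed or disagreed. The pose fit had leftover errors of up to about 1.7 px at some base-plate corners.

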